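Roll down the border strip of a tile panel

TASK

Take the hand roller out of its stand and roll it with firm pressure along the strip of small border tiles at the edge of the tile panel, until every tile of the strip is bedded flush with the big tiles. Press the tiles with the roller only, not with the gripper. Then hang the roller back in the slot of its stand, and leave the bottle, mug and bowl where they are.

Things in the scene. Friction and masses are not known exactly. Their poses are not given: they have to be found in the camera images.
- panel: Tile panel fixed to the table: plywood board 158 x 230 x 12 mm on a 2 mm mat, with two big white square tiles (103 mm), already flush, and along one long edge the border strip, a row of five small white tiles (40 x 40 mm, 42 mm pitch, 208 mm in all), 3 to 5.5 mm too high at the start. Origin on the table below the strip's middle; y along the strip.
- strip_mid (a point): Middle of the border strip at the height of the finished (flush) tile faces, 26 mm above the table. y runs along the strip, x across it to the big tiles (strip x -20 to 20 mm, big tiles from x = 23 mm to 126 mm), z up.
- tile1 (a joint): How far strip tile 1 of 5, centred -84 mm along y from strip_mid, stands above flush (m); 0 is fully bedded (hard stop). The tacky bedding is stiff: some 9 N straight down moves a tile, which then stays (no spring-back).
- tile2 (a joint): How far strip tile 2 of 5, centred -42 mm along y from strip_mid, stands above flush (m); 0 is fully bedded (hard stop). The tacky bedding is stiff: some 9 N straight down moves a tile, which then stays (no spring-back).
- tile3 (a joint): How far strip tile 3 of 5, centred 0 mm along y from strip_mid, stands above flush (m); 0 is fully bedded (hard stop). The tacky bedding is stiff: some 9 N straight down moves a tile, which then stays (no spring-back).
- tile4 (a joint): How far strip tile 4 of 5, centred 42 mm along y from strip_mid, stands above flush (m); 0 is fully bedded (hard stop). The tacky bedding is stiff: some 9 N straight down moves a tile, which then stays (no spring-back).
- tile5 (a joint): How far strip tile 5 of 5, centred 84 mm along y from strip_mid, stands above flush (m); 0 is fully bedded (hard stop). The tacky bedding is stiff: some 9 N straight down moves a tile, which then stays (no spring-back).
- roller_grip (a point): Centre of the hand roller's upright wooden handle, straight above the wheel: 66 mm high, 44 mm wide along x (the axle's direction), 26 mm thick between flat faces along y (the rolling direction; grip across these); z up. 95 mm above the axle, 39 mm above roller_neck, 117 mm above the wheel's lowest point. The roller is 150 mm high and weighs about 0.4 kg.
- roller_axle (a point): Centre of the roller's rubber wheel: 44 mm diameter, 42 mm wide, axle along x, in a steel fork 53 mm wide, whose crown is 57 mm above the wheel's lowest point. Axes as roller_grip.
- roller_neck (a point): Top of the roller's neck (round steel stem 10 mm thick, 21 mm long, between fork and handle), at the underside of the brass collar (44 mm diameter, 6 mm thick) that carries the handle. Axes as roller_grip.
- wheel (a joint): Turn of the wheel about its axle (rad), 0 at the start; spins freely; 1 rad is 22 mm of rolling.
- stand: Plywood roller stand, fixed. Origin on the table straight below the seat. Slotted board on top, 84 mm wide, 12 mm thick, upper face 105 mm above the table, from x = -37 to 64 mm; two posts below it (x 44 to 62 mm, y 28 to 40 mm either side); foot 12 mm high, x -52 to 72 mm, y +-55 mm. Axes as seat.
- seat (a point): Seat in the stand: mid-width of the slot, on the board's upper face. The roller hangs here by its collar, roller_neck at the seat, wheel below the board, axle along the slot, 27 mm clear of the table. Slot 18 mm wide along x, open at x = -37 mm, closed at x = 12 mm: lift the roller a few mm and draw it out level towards -x, over 65 mm, before raising it. z up.
- glaze_bottle_mid (a point): Bystander: middle of an amber bottle, 62 mm diameter, 130 mm high, upright.
- mug_mid (a point): Bystander: middle of a white mug, 80 mm diameter, 85 mm high.
- bowl_mid (a point): Bystander: middle of a brown clay bowl, 110 mm diameter, 50 mm high.
Things that resemble listed ones, but are neither listed nor needed, are in the scene too. What is shaped like the stand but red or turquoise is not meant. What is shaped like the part that bears roller_grip but purple is not meant.

How it is judged:
By the outcome, as a careful person would: the job done as asked, in the order asked, and still so for the second after the job is handed in, with the robot touching nothing.
It also fails if it takes over 64 s, if anything falls off the work surface, if the arm or the gripper's body presses on something with over 40 N, if the wrist force passes 120 N, or if a joint passes its speed limit or range.

ROBOT

A 7-joint arm with a two-finger parallel gripper is mounted at the origin on the work surface. World frame = base frame: x ahead of the robot, y to its left, z up, the work surface at z = 0. Lengths are in m, angles in degrees, forces in N, time in s.
With the tool pointing down it reaches from about 0.425 to 0.875 m from the base axis. Payload 4.7 kg.
Tool frame: the origin (TCP) lies at the very end of the fingers, on their centre line; the grasp point (between the pads) lies 19 mm behind it; z points along the fingers, y is the line along which they close (so a half turn about z gives the same grasp; the last joint's range is limited). The gripper opens to 87 mm and grips with 3 to 60 N. Pads are 19 mm wide; open, the fingers measure 117 mm over their backs; the gripper's body (75 mm by 190 mm) begins 51 mm behind the grasp point.
Start: joints at [-62.447, 18.392, -4.016, 83.108, 1.295, 78.541, -3.26], TCP at [0.293, 0.58, 0.198] pointing down, gripper open.
Joint ranges: [-163.93, 163.93], [-17.29, 119.83], [-79.2, 71.16], [3.27, 140.29], [-89.18, 269.18], [5.43, 117.66], [-154.24, 154.24]. Speed limits (degrees/s): [147.25, 147.25, 180, 180, 180, 180, 180].

INTERFACE

Orientations are given as [roll, pitch, yaw] about the fixed x, y, z axes, in that order (R = Rz(yaw) Ry(pitch) Rx(roll)).
In Python, from cell import telemetry, cams, env gives the robot as it stands.
- The arm moves only by the tool arm_command, never from a script. Its argument "series" is text: rows parted by semicolons, each of 5 numbers parted by spaces: the shift along the tool's x, y, z in mm, then the turn about the tool's z in rad, then the closure in counts, from 0 (fully open) to 255 (shut). A call has 1 to 20 rows; each row shifts and turns the commanded pose from where the row before left it, along the tool's axes as they then stand; what a row does not reach is not made up. A row lasts 1/12 s, in which the tool goes at most 41.7 mm and 7.16 degrees, less where a joint would pass 70% of its speed; a pose out of reach is approached as far as the arm can. A call is refused whole if a number of a shift passes 41.7 or a number of a turn 0.125, either way. A call with a gripper value outside its range is refused whole. The fingers move at their own pace and stop on an object; "squeeze" is the grip in N (left out, the last holds). Time passes only in rows, so rows that do not move let the fingers close. It gives the time, the measured TCP pose, the force, the opening and the grip force at its end, in the units of the state.
- telemetry.get_obs(): the state, without advancing time (a new reading comes with each control period).
- cams.read_camera(name): name is "side" or "top" or "wrist"; returns the picture (480x640x3 uint8, blue, green, red); there is no depth.
- cams.calibration(name): a dict with "K" (3x3 intrinsics, pixels), "dist" ([k1, k2, p1, p2, k3] as OpenCV has them; the pictures are not rectified), "origin" and "rotation" of the camera in the world; the wrist camera has in their place "hand_eye" (4x4, takes a point from camera to tool coordinates, whose origin is the TCP and whose axes are the flange's). Camera axes: x right, y down, z forward; pixel columns grow to the right and rows downward; lengths in m; the calibration is good to about 2 mm. A picture is of the moment at which its call begins: read the wrist's pose just before it. calibration takes no time and is no camera call.
- env.sign_off(): hands the job in; it is judged then, once.
The state is a dict: "time_s": time; "qpos": joint angles; "joint_velocities": joint speeds; "effort": joint torques, N m; "tool_pos": TCP position; "tool_rot": TCP orientation; "force": force on the tool from outside, world axes, zero at the start; "wrist_torque": the same for the moment, N m; "grip_width": finger opening in m; "grasp_force": force on a finger pad.
Only numpy, scipy, OpenCV 4.12 (cv2) and the standard library are available. Lean on these libraries where they do the work, as an engineer would, in place of code of your own. Each camera call takes 0.05 s, during which the arm holds its last target. There are 200 camera calls.

## Working session

There is one attempt and no reset: what is moved stays moved. The work goes in short steps, Python scripts to look and compute and a tool call to move; the robot and the scene stay as the last step left them, time stands still between calls to the robot, and variables do not carry over. Pictures are saved under pics/ and viewed, at most 10 in all, crops included, and the job is handed in when it is done.

Besides the shell and the picture viewer there is one more tool, called after ">>>" in YAML: its name, and indented under it one key for each argument. arm_command: Moves the arm, as the interface text tells. Its arguments: {"type":"object","properties":{"series":{"type":"string"},"squeeze":{"type":"number"}},"required":["series"]}

```bash
mkdir -p pics; ls; python3 - <<'E'
from cell import telemetry,cams,env
import cv2,numpy as np
o=telemetry.get_obs();print({k:np.round(v,3).tolist() for k,v in o.items()})
for n in("top","side"):
    im=cams.read_camera(n);cv2.imwrite(f"pics/{n}0.png",im)
    c=cams.calibration(n);print(n,{k:np.round(v,4).tolist() for k,v in c.items()})
print(cams.calibration("wrist"))
E
```

```text
pics
{'time_s': 0.0, 'qpos': [-62.448, 18.44, -4.016, 83.175, 1.296, 78.54, -3.261], 'joint_velocities': [0.089, 0.019, 0.042, -0.167, -0.017, 0.015, -0.047], 'effort': [-0.001, -49.13, -0.405, -31.253, -0.064, 0.044, 0.0], 'tool_pos': [0.292, 0.58, 0.197], 'tool_rot': [-179.891, 0.007, 153.257], 'force': [0.612, -0.108, 0.503], 'wrist_torque': [-0.059, -0.058, 0.021], 'grasp_force': 0.0, 'grip_width': 0.087}
top {'K': [[584.6149, 0.0, 327.0593], [0.0, 584.6149, 237.4951], [0.0, 0.0, 1.0]], 'dist': [-0.1204, 0.0, 0.0, 0.0, 0.0], 'origin': [0.4418, 0.0046, 1.4295], 'rotation': [-173.2717, -0.7071, -89.3059]}
side {'K': [[563.8477, 0.0, 320.5997], [0.0, 563.8477, 237.3322], [0.0, 0.0, 1.0]], 'dist': [0.0563, 0.0, 0.0, 0.0, 0.0], 'origin': [0.4876, -0.8503, 1.1014], 'rotation': [-140.2911, 0.9403, -7.7887]}
{'K': array([[373.89389061,   0.        , 324.48576082],
       [  0.        , 373.89389061, 238.15543852],
       [  0.        ,   0.        ,   1.        ]]), 'dist': array([-0.03787404,  0.        ,  0.        ,  0.        ,  0.        ]), 'hand_eye': array([[ 2.76968562e-04, -9.64059735e-01, -2.65685434e-01,
         7.36367886e-02],
       [ 9.99999755e-01,  4.37915273e-04, -5.46541018e-04,
         3.90757381e-04],
       [ 6.43245899e-04, -2.65685218e-01,  9.64059620e-01,
        -1.87189804e-01],
       [ 0.00000000e+00,  0.00000000e+00,  0.00000000e+00,
         1.00000000e+00]])}
```

View pics/top0.png

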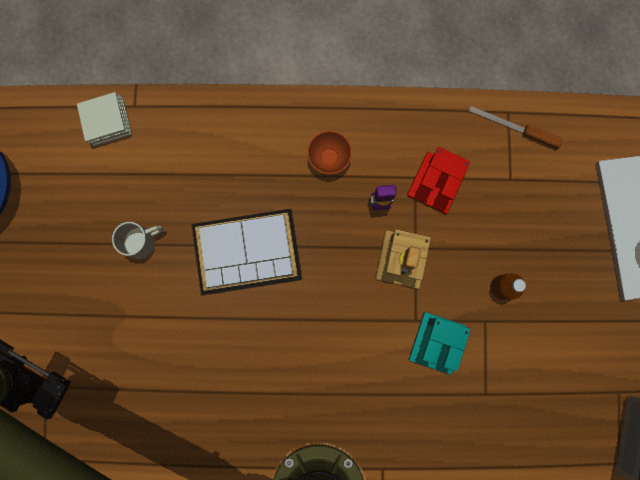

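View pics/side0.png

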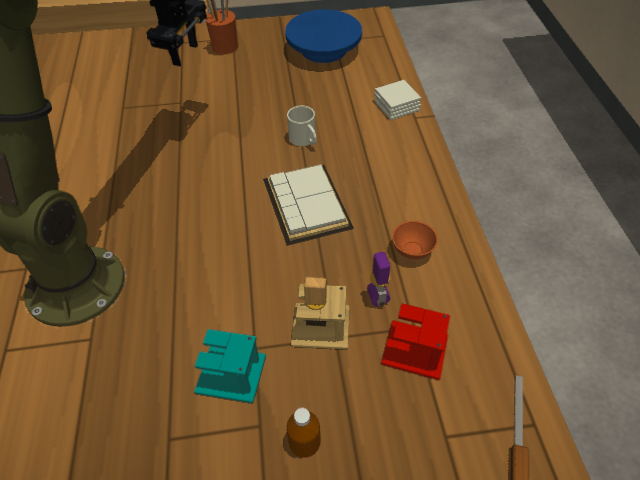

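Top view: the plywood stand with the wooden-handled roller is at (404,259). The panel is at (247,252), with its strip on the near (lower) side. Bowl is at (329,155), mug at (130,239), bottle at (512,287). Stand candidates: red (440,180), turquoise (440,343) and plywood (404,259). Only the plywood one fits. Roller candidates: purple (384,197) and wooden (411,258). The wooden one, in the stand, fits. I'll confirm this in one crop.

```bash
python3 - <<'E'
import cv2,numpy as np
t=cv2.imread("pics/top0.png")[215:305,365:445];s=cv2.imread("pics/side0.png")[265:360,280:360]
t=cv2.resize(t,(400,450),interpolation=cv2.INTER_CUBIC);s=cv2.resize(s,(400,475),interpolation=cv2.INTER_CUBIC)[:450]
cv2.imwrite("pics/crop1.png",np.clip(np.hstack([t,s])*1.3,0,255).astype(np.uint8))
E
```

```text
(no output)
```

View pics/crop1.png

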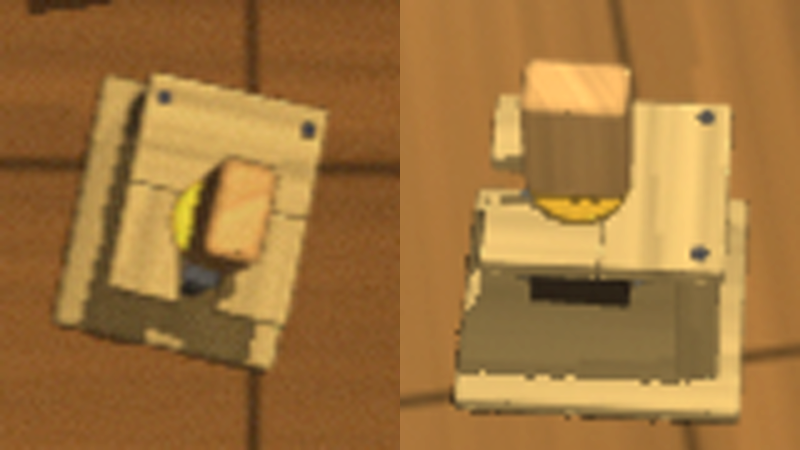

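The crop confirms it: the natural plywood stand holds the wooden-handled roller with its brass collar. The slot opens toward the robot (image down), and the yaw is about −10°.

```bash
cat > h.py <<'E'
from cell import telemetry,cams,env
import cv2,numpy as np
from scipy.spatial.transform import Rotation as R
def rot(a): return R.from_euler('xyz',a,degrees=True).as_matrix()
def pose(n,o=None):
    c=cams.calibration(n)
    if n!="wrist": return c,np.array(c["origin"]),rot(c["rotation"])
    T=rot(o["tool_rot"]);H=np.array(c["hand_eye"])
    return c,np.array(o["tool_pos"])+T@H[:3,3],T@H[:3,:3]
def cast(n,px,z,o=None):
    c,p,Rm=pose(n,o)
    u=cv2.undistortPoints(np.array(px,float).reshape(-1,1,2),c["K"],c["dist"])[:,0]
    d=np.c_[u,np.ones(len(u))]@Rm.T
    return p+d*((z-p[2])/d[:,2])[:,None]
def proj(n,P,o=None):
    c,p,Rm=pose(n,o)
    return cv2.projectPoints((np.array(P,float).reshape(-1,3)-p)@Rm,np.zeros(3),np.zeros(3),c["K"],c["dist"])[0][:,0]
def st(o): print(round(o["time_s"],2),np.round(o["tool_pos"],4),np.round(o["tool_rot"],2),"F",np.round(o["force"],1),"w",round(o["grip_width"],4),"g",round(o["grasp_force"],1))
E
python3 - <<'E'
from h import *
t=cv2.imread("pics/top0.png")
b=cast("top",[(395,230),(430.2,236.6),(387,272.6)],.105);print("board",b.round(4))
print(np.linalg.norm(b[1]-b[0]),np.linalg.norm(b[2]-b[0]))
x=b[0]-b[2];print("yaw x",np.degrees(np.arctan2(x[1],x[0])));y=b[0]-b[1];print("yaw y",np.degrees(np.arctan2(y[1],y[0]))-90)
# handle top
h=cast("top",[(365+222/5,215+158/5),(365+275/5,215+170/5),(365+257/5,215+264/5),(365+207/5,215+248/5)],.177);print("handle",h.round(4),h.mean(0).round(4))
# panel whites
m=((t.min(2)>140)).astype(np.uint8);m[:, :190]=0;m[:,305:]=0;m[:200]=0;m[300:]=0
m=cv2.morphologyEx(m,cv2.MORPH_CLOSE,np.ones((5,5)))
c=max(cv2.findContours(m,0,2)[0],key=cv2.contourArea);r=cv2.minAreaRect(c);bp=cv2.boxPoints(r);print(bp.round(1))
p=cast("top",bp,.027);print("panel",p.round(4));print([np.linalg.norm(p[i]-p[i-1]).round(4) for i in range(4)])
for n,px,z in(("mug",(130,239),.08),("bowl",(329,155),.05),("bottle",(519,286),.13),("purple",(384,190),.1),("turq",(428,315),.1)):print(n,cast("top",[px],z).round(3))
E
```

```text
board [[ 0.6177 -0.1654  0.105 ]
 [ 0.6036 -0.2466  0.105 ]
 [ 0.5198 -0.147   0.105 ]]
0.08245222385159502 0.09958111344473729
yaw x -10.616471906108108
yaw y -9.866657049648069
handle [[ 0.5724 -0.1874  0.177 ]
 [ 0.5674 -0.2105  0.177 ]
 [ 0.5266 -0.2024  0.177 ]
 [ 0.5333 -0.1807  0.177 ]] [ 0.5499 -0.1952  0.177 ]
[[197.1 227.8]
 [283.1 214.4]
 [292.2 273.4]
 [206.2 286.7]]
panel [[0.627  0.3053 0.027 ]
 [0.6624 0.0968 0.027 ]
 [0.5196 0.0719 0.027 ]
 [0.4845 0.278  0.027 ]]
[np.float64(0.145), np.float64(0.2115), np.float64(0.1449), np.float64(0.2091)]
mug [[0.591 0.452 0.08 ]]
bowl [[ 0.806 -0.013  0.05 ]]
bottle [[ 0.491 -0.444  0.13 ]]
purple [[ 0.712 -0.141  0.1  ]]
turq [[ 0.425 -0.241  0.1  ]]
```

Board (82 x 100 mm) and tile field (145 x 209 mm) match the stated sizes. The seat from the board and the handle centre agree within 2 mm, at (0.549,-0.195) with yaw about −10.3°. Strip middle is about (0.522,0.178), yaw 9.8°. Next I move over the roller.

>>> arm_command:
  series: "0 0 -20 -0.0954 0; 0 0 -20 -0.0954 0; 0 0 -20 -0.0954 0; -8 -15 0 0 0; -16 -30 0 0 0; -16 -30 0 0 0; -16 -30 0 0 0; -16 -30 0 0 0; -16 -30 0 0 0; -16 -30 0 0 0; -16 -30 0 0 0; -16 -30 0 0 0; -16 -30 0 0 0; -16 -30 0 0 0; -16 -30 0 0 0; -16 -30 0 0 0; -16 -30 0 0 0; -16 -30 0 0 0"

```text
time_s: 1.6
tool_pos: [0.4426, 0.1091, 0.2579]
tool_rot: [180.0, -0.0, 169.7]
force: [0.3, 1.0, 0.4]
grip_width: 0.0869
grasp_force: 0.0
```

```bash
python3 - <<'E'
from h import *
o=telemetry.get_obs();st(o);im=cams.read_camera("wrist");cv2.imwrite("pics/w1.png",im)
import json;json.dump({k:np.array(v).tolist() for k,v in o.items()},open("w1.json","w"))
y=np.radians(9.8);ex=np.array([np.cos(y),np.sin(y)]);ey=np.array([-ex[1],ex[0]])
S=np.array([.5217,.1784])
P=[np.r_[S+a*ex+b*ey,.028] for a,b in((-.02,-.104),(.02,-.104),(-.02,.104),(.02,.104),(.126,-.104))]
print(proj("wrist",P,o).round(0))
E
```

```text
1.6 [0.4426 0.1091 0.2579] [ 1.7999e+02 -1.0000e-02  1.6966e+02] F [0.3 1.  0.4] w 0.0869 g 0.0
[[305. 272.]
 [317. 301.]
 [476. 212.]
 [484. 244.]
 [346. 371.]]
```

View pics/w1.png

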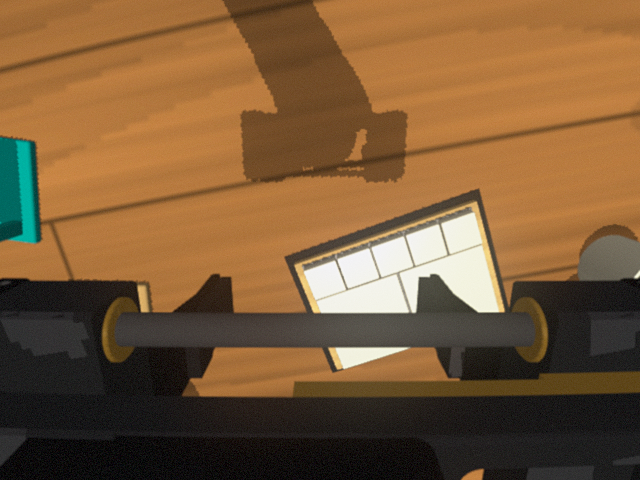

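The wrist view shows the strip with near corners at about (304,270) and (475,207), and the strip/big-tile joint from (314,299) to (484,245). These are within 1–2 px of my prediction, so the panel pose holds. On to the roller.

>>> arm_command:
  series: "-11.5 -31 0 0 0; -11.5 -31 0 0 0; -11.5 -31 0 0 0; -11.5 -31 0 0 0; -11.5 -31 0 0 0; -11.5 -31 0 0 0; -11.5 -31 0 0 0; -11.5 -31 0 0 0; -11.5 -31 0 0 0; 0 0 0 0 0"

```text
time_s: 2.48
tool_pos: [0.4934, -0.1898, 0.258]
tool_rot: [-179.7, 0.0, 169.1]
force: [-1.1, 0.1, 0.8]
grip_width: 0.0874
grasp_force: 0.0
```

```bash
python3 - <<'E'
from h import *
o=telemetry.get_obs();st(o);im=cams.read_camera("wrist");cv2.imwrite("pics/w2.png",im)
import json;json.dump({k:np.array(v).tolist() for k,v in o.items()},open("w2.json","w"))
y=np.radians(-10.3);ex=np.array([np.cos(y),np.sin(y)]);ey=np.array([-ex[1],ex[0]])
S=np.array([.549,-.1947])
P=[np.r_[S+a*ex+b*ey,z] for a,b,z in((-.022,-.013,.177),(-.022,.013,.177),(.022,.013,.177),(-.037,-.042,.105),(-.037,.042,.105),(-.037,-.009,.105),(-.037,.009,.105))]
print(proj("wrist",P,o).round(0))
E
```

```text
2.48 [ 0.4934 -0.1898  0.258 ] [-1.7974e+02  4.0000e-02  1.6909e+02] F [-1.1  0.1  0.8] w 0.0874 g 0.0
[[315. 280.]
 [348. 280.]
 [348. 331.]
 [286. 237.]
 [375. 236.]
 [321. 236.]
 [340. 236.]]
```

View pics/w2.png

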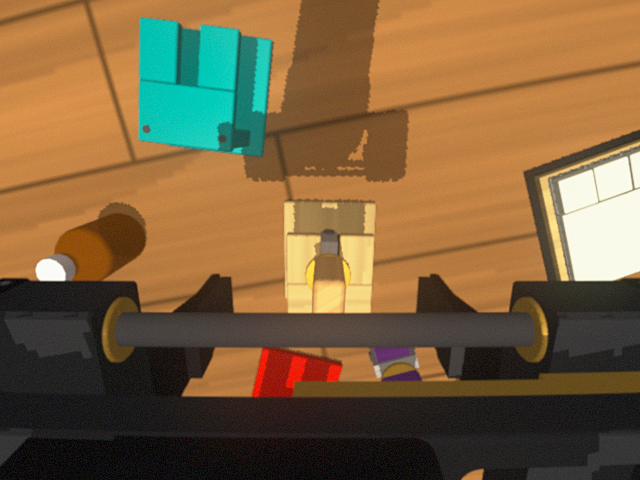

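The wrist view shows the board's front edge at row 234 (cols 287–375) and the handle at about cols 313–345, both as predicted within about 2 px. I'll settle for a few rows and then work out the remaining move.

>>> arm_command:
  series: "-20 0 0 0 0; -20 0 0 0 0; -15 0 0 0 0; 0 0 20 0 0; 0 0 20 0 0;0 0 10 0 0; 0 0 0 0 0; 0 0 0 0 0; 0 0 0 0 0"

```text
time_s: 3.28
tool_pos: [0.549, -0.1918, 0.2092]
tool_rot: [180.0, 0.1, 169.7]
force: [-0.5, -0.1, 0.6]
grip_width: 0.0866
grasp_force: 0.0
```

```bash
python3 - <<'E'
from h import *
o=telemetry.get_obs();st(o);im=cams.read_camera("side");cv2.imwrite("pics/s2.png",im)
T=rot(o["tool_rot"]);print(((np.array([.549,-.1950,.125])-o["tool_pos"])@T*1000).round(1))
w=cv2.imread("pics/w2.png")
import json;ow=json.load(open("w2.json"))
for r in(255,265,275,290,300): # handle/collar columns
    print(r,[tuple(int(v) for v in w[r,c]) for c in range(304,356,4)])
E
```

```text
3.28 [ 0.549  -0.1918  0.2092] [1.7998e+02 9.0000e-02 1.6968e+02] F [-0.5 -0.1  0.6] w 0.0866 g 0.0
[-0.4 -3.2 84.2]
255 [(124, 206, 241), (121, 201, 239), (130, 218, 246), (75, 130, 167), (51, 102, 138), (44, 105, 146), (47, 118, 160), (48, 110, 151), (56, 101, 134), (73, 121, 158), (133, 222, 250), (131, 220, 248), (134, 221, 247)]
265 [(128, 209, 242), (58, 141, 198), (75, 231, 253), (48, 91, 128), (59, 101, 140), (60, 103, 143), (59, 101, 137), (57, 100, 136), (57, 98, 136), (56, 98, 138), (80, 229, 254), (74, 136, 183), (130, 220, 247)]
275 [(120, 200, 238), (66, 220, 250), (65, 213, 252), (58, 99, 136), (65, 108, 146), (63, 103, 143), (60, 100, 137), (56, 96, 136), (60, 102, 142), (60, 101, 141), (60, 156, 211), (71, 221, 251), (127, 215, 246)]
290 [(130, 217, 246), (131, 217, 247), (78, 154, 210), (98, 178, 237), (117, 209, 250), (130, 222, 250), (123, 217, 250), (123, 219, 250), (127, 221, 251), (124, 212, 250), (89, 151, 210), (133, 219, 246), (133, 219, 248)]
300 [(122, 205, 241), (125, 207, 242), (87, 145, 197), (114, 201, 248), (124, 218, 250), (128, 220, 250), (126, 218, 250), (123, 218, 250), (134, 227, 251), (122, 210, 251), (83, 144, 195), (124, 205, 241), (122, 206, 240)]
```

>>> arm_command:
  series: "0 -2.5 10 0 0; 0 -2.5 20 0 0; 0 0 20 0 0; 0 0 20 0 0; 0 0 14 0 0; 0 0 0 0 0; 0 0 0 0 0; 0 0 0 0 0"

```text
time_s: 4.0
tool_pos: [0.5483, -0.1975, 0.1251]
tool_rot: [-180.0, 0.1, 169.6]
force: [0.3, 0.1, 0.5]
grip_width: 0.087
grasp_force: 0.0
```

```bash
python3 - <<'E'
from h import *
o=telemetry.get_obs();st(o);im=cams.read_camera("wrist");cv2.imwrite("pics/w3.png",im)
s=cams.read_camera("side")[235:355,260:380];s=cv2.resize(s,(560,560),interpolation=3)
cv2.imwrite("pics/v3.png",np.hstack([s,im[150:410,200:440][:, :]]) if 0 else s)
E
```

```text
4.0 [ 0.5483 -0.1975  0.1251] [-1.7999e+02  1.0000e-01  1.6964e+02] F [0.3 0.1 0.5] w 0.087 g 0.0
```

View pics/v3.png

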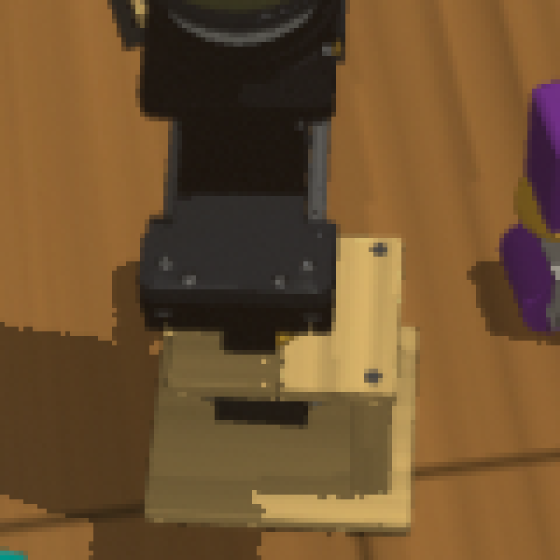

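The side view shows the fingers straddling the handle just above the board. I'll close, then lift a little.

>>> arm_command:
  series: "0 0 0 0 255; 0 0 0 0 255; 0 0 0 0 255; 0 0 0 0 255; 0 0 0 0 255; 0 0 0 0 255; 0 0 0 0 255; 0 0 0 0 255; 0 0 0 0 255; 0 0 0 0 255; 0 0 0 0 255; 0 0 0 0 255"
  squeeze: 60

```text
time_s: 5.1
tool_pos: [0.5476, -0.1973, 0.124]
tool_rot: [-180.0, 0.0, 169.6]
force: [0.5, -1.0, -0.5]
grip_width: 0.0255
grasp_force: 59.1
```

>>> arm_command:
  series: "0 0 -2.5 0 255; 0 0 -2 0 255; 0 0 0 0 255; 5 0 0 0 255; 10 0 0 0 255; 10 0 0 0 255; 10 0 0 0 255; 10 0 0 0 255; 10 0 0 0 255; 10 0 0 0 255; 10 0 0 0 255; 10 0 0 0 255; 0 0 0 0 255; 0 0 0 0 255"

```text
time_s: 6.27
tool_pos: [0.4633, -0.1814, 0.1286]
tool_rot: [179.9, 0.0, 169.6]
force: [0.2, -0.1, -3.4]
grip_width: 0.0259
grasp_force: 59.1
```

```bash
python3 - <<'E'
from h import *
o=telemetry.get_obs();st(o);im=cams.read_camera("wrist");cv2.imwrite("pics/w4.png",im)
s=cams.read_camera("side")[205:355,230:380];s=cv2.resize(s,(500,500),interpolation=3)
cv2.imwrite("pics/v4.png",s)
# strip mid refinement from w1: tile/big gap line
import json;ow=json.load(open("w1.json"))
p=cast("wrist",[(314,299),(484,245)],.026,ow);print(p.round(4));d=p[1]-p[0];print(np.degrees(np.arctan2(-d[0],d[1])),np.linalg.norm(d))
p=cast("wrist",[(303,269),(474,206)],.030,ow);print(p.round(4))
E
```

```text
6.27 [ 0.4633 -0.1814  0.1286] [1.7992e+02 4.0000e-02 1.6965e+02] F [ 0.2 -0.1 -3.4] w 0.0259 g 59.1
[[0.5572 0.0758 0.026 ]
 [0.5258 0.2853 0.026 ]]
8.547286529094123 0.2118571958053679
[[0.5154 0.0707 0.03  ]
 [0.476  0.2756 0.03  ]]
```

View pics/v4.png

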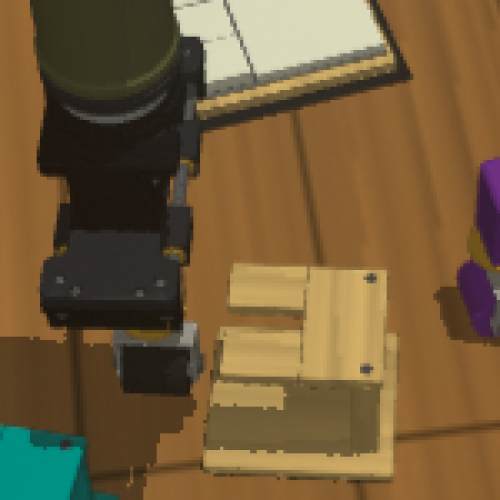

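The roller is out of the slot, with the fork clear of the board. Before moving I refine the panel line from the earlier wrist and top pictures, with no new camera calls.

```bash
python3 - <<'E'
from h import *
import json;ow=json.load(open("w1.json"))
def go(n,f,z,roi,th,o=None):
    g=cv2.imread(f).min(2);m=np.zeros_like(g);a,b,c,d=roi;m[a:b,c:d]=(g[a:b,c:d]>th)
    cs=[c for c in cv2.findContours(m,0,2)[0] if cv2.contourArea(c)>60]
    for c in cs:
        M=cv2.moments(c);p=cast(n,[(M["m10"]/M["m00"],M["m01"]/M["m00"])],z,o)[0];print(n,int(cv2.contourArea(c)),(round(M["m10"]/M["m00"],1),round(M["m01"]/M["m00"],1)),p.round(4))
go("wrist","pics/w1.png",.030,(190,300,295,500),190,ow)
for th in(150,165,180,195):print(th);go("top","pics/top0.png",.030,(205,295,190,305),th)
E
```

```text
wrist 998 (374.0, 290.8) [0.5579 0.149  0.03  ]
wrist 952 (324.5, 280.0) [0.5336 0.0931 0.03  ]
wrist 979 (357.9, 268.0) [0.5258 0.1345 0.03  ]
wrist 2701 (455.6, 275.2) [0.5558 0.2476 0.03  ]
wrist 1001 (391.9, 256.4) [0.5187 0.1759 0.03  ]
wrist 1006 (426.3, 244.6) [0.5117 0.2171 0.03  ]
wrist 1021 (461.5, 232.8) [0.5048 0.2589 0.03  ]
150
top 222 (213.0, 277.4) [0.5072 0.2616 0.03  ]
top 225 (230.4, 274.7) [0.5143 0.2198 0.03  ]
top 220 (247.7, 272.1) [0.5211 0.1785 0.03  ]
top 217 (265.0, 269.4) [0.5282 0.1372 0.03  ]
top 217 (282.2, 266.5) [0.5356 0.0961 0.03  ]
top 1681 (221.9, 245.1) [0.5852 0.2426 0.03  ]
top 1643 (265.1, 238.4) [0.603  0.1387 0.03  ]
165
top 196 (213.3, 277.1) [0.5078 0.261  0.03  ]
top 194 (230.1, 274.5) [0.5147 0.2206 0.03  ]
top 198 (247.5, 271.8) [0.5218 0.1791 0.03  ]
top 200 (264.9, 269.1) [0.5289 0.1374 0.03  ]
top 202 (282.2, 266.4) [0.536 0.096 0.03 ]
top 1565 (221.9, 244.9) [0.5857 0.2427 0.03  ]
top 1605 (265.1, 238.3) [0.6033 0.1387 0.03  ]
180
195
```

The tile centres give a clear line: yaw 9.85°, pitch 42.07 mm, which is right. Strip mid is about (0.5195,0.1768), aiming 2 mm toward the outer side. Next: lift, turn and travel above tile 1.

>>> arm_command:
  series: "0 0 -10 0 255; 0 0 -20 0 255; 0 0 -20 -0.1175 255; 0 0 -20 -0.1175 255; 0 0 0 -0.1175 255; -5.4 13 0 0 255; -11.4 26 0 0 255; -11.4 26 0 0 255; -11.4 26 0 0 255; -11.4 26 0 0 255; -11.4 26 0 0 255; -11.4 26 0 0 255; -11.4 26 0 0 255; -11.4 26 0 0 255; -11.4 26 0 0 255; -6 13 0 0 255; 0 0 10 0 255; 0 0 10 0 255; 0 0 0 0 255; 0 0 0 0 255"

```text
time_s: 8.03
tool_pos: [0.531, 0.0918, 0.1776]
tool_rot: [-179.9, -0.1, -170.3]
force: [-0.1, -1.5, -3.4]
grip_width: 0.0257
grasp_force: 59.1
```

```bash
cat > rel.py <<'E'
from h import *
y=np.radians(9.8);ex=np.array([np.cos(y),np.sin(y)]);ey=np.array([-ex[1],ex[0]])
o=telemetry.get_obs();st(o);d=np.array(o["tool_pos"])[:2]-[.5195,.1768]
print("strip x,y mm",(d@ex*1000).round(1),(d@ey*1000).round(1),"bottom z",round(o["tool_pos"][2]-.097,4),"dyaw",round((o["tool_rot"][2]-9.8)%180,2))
E
python3 rel.py
```

```text
8.03 [0.531  0.0918 0.1776] [-1.7994e+02 -1.4000e-01 -1.7030e+02] F [-0.1 -1.5 -3.4] w 0.0257 g 59.1
strip x,y mm -3.1 -85.8 bottom z 0.0806 dyaw 179.9
```

>>> arm_command:
  series: "-1 0 15 0 255; 0 0 20 0 255; 0 0 10 0 255; 0 0 3 0 255; 0 0 0 0 255; 0 0 0 0 255; 0 0 2 0 255; 0 0 2 0 255; 0 0 1 0 255; 0 0 1 0 255; 0 0 0 0 255; 0 0 0 0 255"

```text
time_s: 9.03
tool_pos: [0.534, 0.0944, 0.1261]
tool_rot: [180.0, 0.2, -170.1]
force: [-0.1, -0.4, 5.1]
grip_width: 0.0257
grasp_force: 59.1
```

```bash
python3 rel.py
```

```text
9.03 [0.534  0.0944 0.1261] [ 1.7998e+02  1.7000e-01 -1.7015e+02] F [-0.1 -0.4  5.1] w 0.0257 g 59.1
strip x,y mm 0.2 -83.7 bottom z 0.0291 dyaw 0.05
```

Contact at 8.5 N, stiffness about 3.4 N/mm. I press in further for about 22 N.

>>> arm_command:
  series: "0 0 2 0 255; 0 0 2 0 255; 0 0 2 0 255; 0 0 1 0 255; 0 0 0 0 255; 0 0 0 0 255; 0 0 0 0 255; 0 0 0 0 255"

```text
time_s: 9.7
tool_pos: [0.5353, 0.0948, 0.1225]
tool_rot: [179.9, 0.4, -170.2]
force: [-3.5, -1.4, 22.6]
grip_width: 0.0257
grasp_force: 59.2
```

```bash
python3 rel.py
```

```text
9.7 [0.5353 0.0948 0.1225] [ 179.9     0.35 -170.15] F [-3.5 -1.4 22.6] w 0.0257 g 59.2
strip x,y mm 1.7 -83.5 bottom z 0.0255 dyaw 0.05
```

Tile 1 is down at flush height (bottom 25.5 mm, 26 N). Now the roll: back to the strip's end, then along it.

>>> arm_command:
  series: "1 -4 0 0 255; 1 -4 0 0 255; 1 -4 0 0 255; 0 4 0 0 255; 0 6 0 0 255; 0 6 0 0 255; 0 6 0 0 255; 0 6 0 0 255; 0 6 0 0 255; 0 6 0 0 255; 0 6 0 0 255; 0 6 0 0 255; 0 6 0 0 255; 0 6 0 0 255; 0 0 0 0 255"

```text
time_s: 10.95
tool_pos: [0.5259, 0.1456, 0.1225]
tool_rot: [-180.0, 0.6, -170.1]
force: [0.9, -2.4, 17.9]
grip_width: 0.0259
grasp_force: 59.2
```

```bash
python3 rel.py
```

```text
10.95 [0.5259 0.1456 0.1225] [-179.98    0.64 -170.07] F [ 0.9 -2.4 17.9] w 0.0259 g 59.2
strip x,y mm 1.0 -31.8 bottom z 0.0255 dyaw 0.13
```

>>> arm_command:
  series: "1 5 1 0 255; 0 6 0 0 255; 0 6 0 0 255; 0 6 0 0 255; 0 6 0 0 255; 0 6 0 0 255; 0 6 0 0 255; 0 6 0 0 255; 0 6 0 0 255; 0 6 0 0 255; 0 6 0 0 255; 0 6 0 0 255; 0 6 0 0 255; 0 6 0 0 255; 0 6 0 0 255; 0 6 0 0 255; 0 6 0 0 255; 0 6 0 0 255; 0 0 0 0 255"

```text
time_s: 12.53
tool_pos: [0.5075, 0.2537, 0.1226]
tool_rot: [179.7, 0.8, -170.1]
force: [3.0, 0.8, 18.5]
grip_width: 0.0254
grasp_force: 59.1
```

```bash
python3 rel.py
```

```text
12.53 [0.5075 0.2537 0.1226] [ 179.71    0.83 -170.08] F [ 3.   0.8 18.5] w 0.0254 g 59.1
strip x,y mm 1.3 77.9 bottom z 0.0256 dyaw 0.12
```

>>> arm_command:
  series: "0 6 0 0 255; 0 6 1 0 255; 0 5 1 0 255; 1 0 0 0 255; 0 -6 0 0 255; 0 -8 0 0 255; 0 -8 0 0 255; 0 -8 0 0 255; 0 -8 0 0 255; 0 -8 0 0 255; 0 -8 0 0 255; 0 -8 0 0 255; 0 -8 0 0 255; 0 -8 0 0 255; 0 -8 0 0 255; 0 -8 0 0 255; 0 -8 0 0 255; 0 -8 0 0 255; 0 0 0 0 255"

```text
time_s: 14.12
tool_pos: [0.5226, 0.159, 0.1222]
tool_rot: [179.8, 0.8, -170.3]
force: [-1.3, -0.5, 29.5]
grip_width: 0.0255
grasp_force: 59.2
```

```bash
python3 rel.py
```

```text
14.12 [0.5226 0.159  0.1222] [ 179.78    0.79 -170.27] F [-1.3 -0.5 29.5] w 0.0255 g 59.2
strip x,y mm 0.1 -18.1 bottom z 0.0252 dyaw 179.93
```

>>> arm_command:
  series: "0 -8 0 0 255; 0 -8 0 0 255; 0 -8 0 0 255; 0 -8 0 0 255; 0 -8 0 0 255; 0 -8 0 0 255; 0 -8 0 0 255; 0 -8 0 0 255; 0 -8 0 0 255; 0 0 0 0 255; 0 0 -5 0 255; 0 0 -15 0 255; 0 0 -20 0 255; 0 0 -20 0 255; 0 0 -20 0 255; 30 -20 -8 0 255; 40 -20 0 0 255; 0 0 0 0 255; 0 0 0 0 255"

```text
time_s: 15.7
tool_pos: [0.467, 0.0363, 0.2015]
tool_rot: [179.9, -0.1, -170.3]
force: [0.4, 0.7, -4.8]
grip_width: 0.0258
grasp_force: 59.9
```

```bash
python3 rel.py; python3 - <<'E'
from h import *
o=telemetry.get_obs();im=cams.read_camera("wrist");cv2.imwrite("pics/w5.png",im)
s=cams.read_camera("side");cv2.imwrite("pics/s5.png",s)
a=cv2.resize(s[155:255,255:365],(440,400),interpolation=3)
b=im[100:450,180:540]
cv2.imwrite("pics/v5.png",np.hstack([a,cv2.copyMakeBorder(b,0,50,0,0,0)]))
E
```

```text
15.7 [0.467  0.0363 0.2015] [ 1.7991e+02 -1.0000e-01 -1.7029e+02] F [ 0.4  0.7 -4.8] w 0.0258 g 59.9
strip x,y mm -75.7 -129.5 bottom z 0.1045 dyaw 179.91
```

View pics/v5.png

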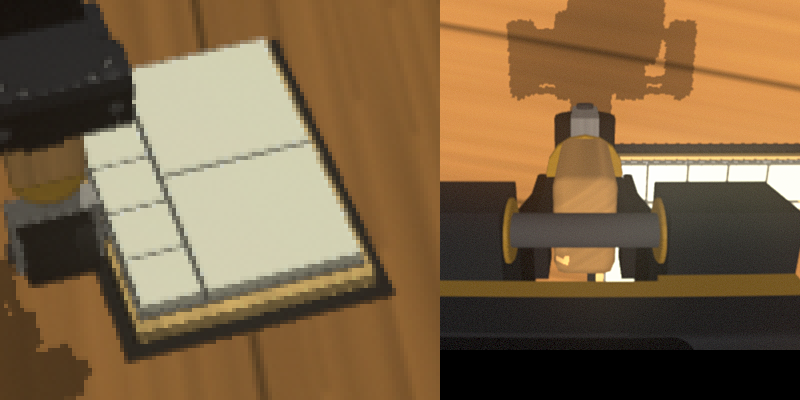

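The side view shows the strip's front tile edge continuing straight into the big tile at (200,300) of the crop, with no step. The wrist view shows the roller still centred in the grip. TCP height stayed constant at flush over both passes at about 25 N. Now back to in front of the slot.

>>> arm_command:
  series: "0 0 0 0.117 255; 0 0 0 0.117 255; 0 0 0 0.117 255; -3.7 -26.7 0 0 255; -3.7 -26.7 0 0 255; -3.7 -26.7 0 0 255; -3.7 -26.7 0 0 255; -3.7 -26.7 0 0 255; -3.7 -26.7 0 0 255; -3.7 -26.7 0 0 255; -3.7 -26.7 0 0 255; 0 0 0 0 255; 0 0 10 0 255; 0 0 15 0 255; 0 0 15 0 255; 0 0 0 0 255; 0 0 0 0 255; 0 0 0 0 255"

```text
time_s: 17.3
tool_pos: [0.461, -0.1768, 0.1627]
tool_rot: [-180.0, 0.0, 169.8]
force: [-0.6, 0.3, -2.7]
grip_width: 0.0258
grasp_force: 59.9
```

```bash
python3 - <<'E'
from h import *
o=telemetry.get_obs();st(o)
T=rot(o["tool_rot"]);print(((np.array([.4575,-.1790,.1286])-o["tool_pos"])@T*1000).round(1))
E
```

```text
17.3 [ 0.461  -0.1768  0.1627] [-1.7998e+02  1.0000e-02  1.6983e+02] F [-0.6  0.3 -2.7] w 0.0258 g 59.9
[ 3.  -2.7 34.1]
```

>>> arm_command:
  series: "2 -2 10 0.003 255; 1 0 15 0 255; 0 0 9 0 255; 0 0 0 0 255; 0 0 0 0 255; 0 0 0 0 255"

```text
time_s: 17.8
tool_pos: [0.4575, -0.1792, 0.1291]
tool_rot: [-180.0, 0.1, 169.6]
force: [0.5, 0.1, -3.4]
grip_width: 0.0257
grasp_force: 59.9
```

```bash
python3 - <<'E'
from h import *
o=telemetry.get_obs();st(o)
T=rot(o["tool_rot"]);print(((np.array([.4575,-.1790,.1286])-o["tool_pos"])@T*1000).round(1), ((np.array([.5476,-.1970,.1286])-o["tool_pos"])@T*1000).round(1))
s=cams.read_camera("side")[205:355,230:380];s=cv2.resize(s,(600,600),interpolation=3)
cv2.imwrite("pics/v6.png",s)
E
```

```text
17.8 [ 0.4575 -0.1792  0.1291] [-1.8000e+02  7.0000e-02  1.6957e+02] F [ 0.5  0.1 -3.4] w 0.0257 g 59.9
[0.1 0.2 0.5] [-91.8  -1.2   0.6]
```

View pics/v6.png

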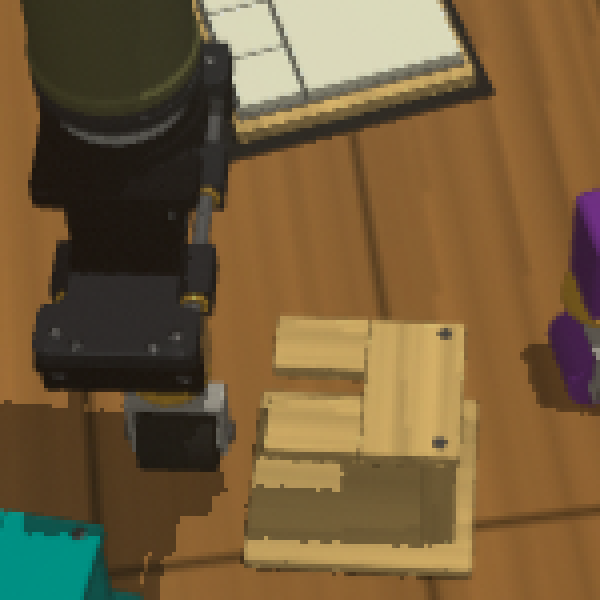

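The side view shows the roller level in front of the slot, collar just above board height, as when it came out. I slide in 91 mm, watching the force midway.

>>> arm_command:
  series: "-5 0 0 0 255; -8 0 0 0 255; -8 -0.5 0 0 255; -8 0 0 0 255; -8 0 0 0 255; -8 0 0 0 255; 0 0 0 0 255"

```text
time_s: 18.43
tool_pos: [0.5031, -0.188, 0.1285]
tool_rot: [-179.9, 0.1, 169.6]
force: [1.1, 0.3, -3.4]
grip_width: 0.025
grasp_force: 59.9
```

>>> arm_command:
  series: "-8 0 0 0 255; -8 0 0 0 255; -8 0 0 0 255; -8 0 0 0 255; -8 0 0 0 255; -6 0 0 0 255; 0 0 0 0 255; 0 0 0 0 255; 0 0 0 0 255"

```text
time_s: 19.18
tool_pos: [0.5459, -0.1962, 0.1284]
tool_rot: [180.0, -0.0, 169.6]
force: [0.1, -0.5, -3.9]
grip_width: 0.0257
grasp_force: 59.9
```

```bash
python3 - <<'E'
from h import *
o=telemetry.get_obs();st(o)
T=rot(o["tool_rot"]);print(((np.array([.5476,-.1970,.124])-o["tool_pos"])@T*1000).round(1))
E
```

```text
19.18 [ 0.5459 -0.1962  0.1284] [ 1.8000e+02 -4.0000e-02  1.6955e+02] F [ 0.1 -0.5 -3.9] w 0.0257 g 59.9
[-1.8 -0.5  4.4]
```

No contact. Lower onto the seat.

>>> arm_command:
  series: "-1.5 0 1 0 255; 0 0 1.5 0 255; 0 0 1.5 0 255; 0 0 0.5 0 255; 0 0 0 0 255; 0 0 0 0 255; 0 0 0 0 255"

```text
time_s: 19.77
tool_pos: [0.5477, -0.1962, 0.1241]
tool_rot: [180.0, -0.0, 169.6]
force: [-0.2, -0.2, -3.1]
grip_width: 0.0256
grasp_force: 59.9
```

>>> arm_command:
  series: "0 0 0.7 0 255; 0 0 0 0 255; 0 0 0.7 0 255; 0 0 0 0 255; 0 0 0 0 255"

```text
time_s: 20.18
tool_pos: [0.548, -0.1963, 0.124]
tool_rot: [180.0, 0.0, 169.6]
force: [-3.5, 0.6, 7.1]
grip_width: 0.0256
grasp_force: 59.9
```

Seated (collar contact). I ease up slightly and open.

>>> arm_command:
  series: "0 0 -0.7 0 255; 0 0 0 0 200; 0 0 0 0 150; 0 0 0 0 100; 0 0 0 0 50; 0 0 0 0 0; 0 0 0 0 0; 0 0 0 0 0; 0 0 0 0 0; 0 0 0 0 0; 0 0 0 0 0; 0 0 0 0 0"
  squeeze: 20

```text
time_s: 21.18
tool_pos: [0.5479, -0.1964, 0.1234]
tool_rot: [180.0, 0.0, 169.6]
force: [-0.8, 0.3, 0.2]
grip_width: 0.0832
grasp_force: 0.0
```

>>> arm_command:
  series: "0 0 -10 0 0; 0 0 -20 0 0; 0 0 -20 0 0; 0 0 -20 0 0; 0 0 -20 0 0; 0 0 -20 0 0; 20 0 -10 0 0; 20 30 0 0 0; 10 35 0 0 0; 0 35 0 0 0; 0 35 0 0 0; 0 35 0 0 0; 0 30 0 0 0; 0 0 0 0 0; 0 0 0 0 0"

```text
time_s: 22.43
tool_pos: [0.5351, 0.0115, 0.2438]
tool_rot: [-180.0, 0.0, 169.8]
force: [-0.3, -0.5, -0.1]
grip_width: 0.0872
grasp_force: 0.0
```

```bash
python3 - <<'E'
from h import *
o=telemetry.get_obs();st(o)
t=cams.read_camera("top");s=cams.read_camera("side");w=cams.read_camera("wrist");cv2.imwrite("pics/w7.png",w);cv2.imwrite("pics/t7.png",t);cv2.imwrite("pics/s7.png",s)
a=cv2.resize(s[150:350,260:365],(294,560),interpolation=3);b=cv2.resize(t[215:305,365:445],(498,560),interpolation=3)
cv2.imwrite("pics/v7.png",np.hstack([a,b]))
import math
# tile centroids: apparent heights before/after in side view
for f in("pics/side0.png","pics/s7.png"):
    g=cv2.imread(f).min(2);m=np.zeros_like(g);m[160:245,262:355]=g[160:245,262:355]>150
    print(f,[(round(M["m10"]/M["m00"],1),round(M["m01"]/M["m00"],1),int(M["m00"])) for M in (cv2.moments(c) for c in cv2.findContours(m,0,2)[0]) if M["m00"]>40])
y=np.radians(9.8);ex=np.array([np.cos(y),np.sin(y)]);ey=np.array([-ex[1],ex[0]])
for z in(.026,.030):print(z,proj("side",[np.r_[np.array([.5195,.1768])+k*.042*ey,z] for k in range(-2,3)]).round(1).tolist())
d=cv2.absdiff(t,cv2.imread("pics/top0.png")).max(2)>60
for n,r in(("bottle",(265,310,485,535)),("mug",(215,265,105,165)),("bowl",(125,180,300,360))):print(n,d[r[0]:r[1],r[2]:r[3]].sum())
E
```

```text
22.43 [0.5351 0.0115 0.2438] [-1.7999e+02  2.0000e-02  1.6982e+02] F [-0.3 -0.5 -0.1] w 0.0872 g 0.0
pics/side0.png [(287.1, 201.8, 721), (314.1, 195.9, 1988)]
pics/s7.png [(288.3, 205.5, 506), (317.8, 199.7, 1640)]
0.026 [[295.2, 222.8], [290.7, 211.2], [286.4, 200.0], [282.2, 189.1], [278.2, 178.6]]
0.03 [[295.1, 221.8], [290.6, 210.2], [286.3, 198.9], [282.1, 188.1], [278.0, 177.6]]
bottle 0
mug 0
bowl 0
```

View pics/v7.png

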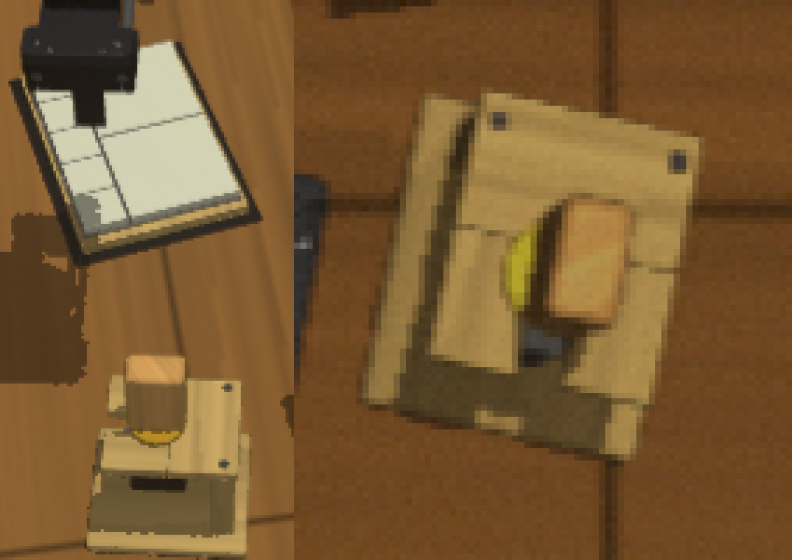

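The last view shows the roller hanging on its collar in the slot as at the start (side crop (155,400)). The bottle, mug and bowl regions have not changed, and the arm is clear.

```bash
python3 -c "
from cell import env;print(env.sign_off())"
```

```text
the job is handed in; nothing more can be done
None
```

I rolled the border strip in two passes at about 20–33 N, hung the roller back in its stand, left the bottle, mug and bowl where they were, and handed the job in at about 22 s; flushness is judged from a constant roller height plus a side view of the front end of the strip, not a picture of each tile.

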